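# Press a flanged bush home in a link arm with the bench hand press

### The arm

A 7-joint arm with a two-finger parallel gripper is mounted at the origin on a cart in front of the work surface, level with it; the furniture and walls round the work are solid. World frame = base frame: x ahead of the robot, y to its left, z up, the work surface at z = 0. Lengths are in m, angles in rad, forces in N, time in s.
With the tool pointing down it reaches from about 0.4 to 0.85 m from the base axis. Payload 4.5 kg.
Tool frame: the origin (TCP) lies on the front face of the gripper's body, between the roots of the fingers; the fingertips stand 64 mm ahead of it and the grasp point (between the pads) lies 45 mm ahead of it; z points along the fingers, y is the line along which they close (so a half turn about z gives the same grasp; the last joint's range is limited). The gripper opens to 88 mm and grips with 3 to 60 N. Pads are 18 mm wide; open, the fingers measure 123 mm over their backs; the gripper's body (75 mm by 187 mm) begins 45 mm behind the grasp point.
Start: joints at [-1.201, 0.689, -0.195, 1.565, 0.157, 0.902, -0.215], TCP at [0.206, 0.59, 0.303] pointing down, gripper open.
Joint ranges: [-3.01, 3.01], [-0.46, 2.08], [-1.47, 1.51], [0.13, 2.56], [-1, 4.14], [0.04, 2.09], [-2.66, 2.66]. Speed limits (rad/s): [2.57, 2.57, 3.14, 3.14, 3.14, 3.14, 3.14].

### API

Orientations are given as a rotation vector (axis times angle).
In Python, from station import manip gives the robot as it stands.
- The arm moves only by the shell command python3 -m inch 'ROWS' [FORCE]. ROWS is JSON, a list of rows, each a list of 5 numbers: the shift along the tool's x, y, z in m, then the turn about the tool's z in degrees, then the opening, from -1 (shut) to 1 (fully open). In form: [[dx, dy, dz, spin, fingers], ...]. A call has 1 to 10 rows; each row shifts and turns the commanded pose from where the row before left it, along the tool's axes as they then stand; what a row does not reach is not made up. A row lasts 1/8 s, in which the tool goes at most 62.5 mm and 10.7 degrees, less where a joint would pass 70% of its speed; a pose out of reach is approached as far as the arm can. A call is refused whole if a number of a shift passes 0.0625 or a number of a turn 10.7, either way. A call with a gripper value outside its range is refused whole. The fingers move at their own pace and stop on an object; FORCE is the grip in N (left out, the last holds). Time passes only in rows, so rows that do not move let the fingers close. It gives the time, the measured TCP pose, the force, the opening and the grip force at its end, in the units of the state.
- manip.get_state(): the state, without advancing time (a new reading comes with each control period).
- manip.grab_frame(name): name is "side" or "top"; returns a dict with "color" (480x640x3 uint8, red, green, blue), "z_map" (480x640 float32, m along the optical axis (not along the pixel's ray), 0 where there is no reading), "fx", "fy", "cx", "cy" (pixels), "k1" (the pictures are not rectified: a ray, as slopes to the right and down, at radius r is drawn at 1 + k1 r^2 times it, then the intrinsics apply), "origin" and "orientation" of the camera in the world. Camera axes: x right, y down, z forward; pixel columns grow to the right and rows downward; lengths in m; the calibration is good to about 2 mm. A picture is of the moment at which its call begins.
- manip.job_done(): hands the job in; it is judged then, once.
The state is a dict: "time_s": time; "joint_pos": joint angles; "joint_velocities": joint speeds; "joint_efforts": joint torques, N m; "tcp_pos": TCP position; "eef_rot": TCP orientation; "wrist_force": force on the tool from outside, world axes, zero at the start; "moment": the same for the moment, N m; "finger_gap": finger opening in m; "grasp_force": force on a finger pad.
Only numpy, scipy, OpenCV 4.12 (cv2) and the standard library are available. Lean on these libraries where they do the work, as an engineer would, in place of code of your own. Each camera call takes 0.05 s, during which the arm holds its last target. There are 200 camera calls.

### The job

Lay the aluminium link arm flat on the bed of the blue hand press, its eye against the two stop pins so that the brass bush stands under the ram, and let go of it. Then push the black palm knob down through its full stroke so that the ram drives the bush home, flange tight on the eye, and let the ram spring back up. Drive the bush with the press only, not with the gripper, leave the arm lying in the press, and do not disturb the grease tub or the oil can.

Things in the scene. Friction and masses are not known exactly. Their poses are not given: they have to be found in the camera images.
- press: Blue cast bench hand press fixed to the table, 338 tall; foot 124 deep, 74 wide. Origin: on the table under the ram's vertical axis; its -x axis is the open throat (front), column behind from x=+36 (all mm). Steel bed on a pedestal: top 165 above the table, x -61..+31, y +-29. Head and ram guide above it: x -24..+67, y +-24, z 239..280.
- press_seat (a point): Point on the bed's top where the ram's axis meets it; axes as the press. Two stop pins (dia 10, 14 tall) stand on the bed at x=+20.6, y=+-24.5 mm: an eye of radius 27 mm that touches both is centred on this point. The eye goes in from the front: lower it at least 55 mm before this point, clear of the head, then slide it under the raised ram.
- ram (a joint): Travel of the sprung ram with its palm knob, m: 0 = up, 0.029 = fully down (end stop). The bush is home at 0.028. The return spring resists with 4 N at the top and 9 N at the bottom; driving the bush adds about 6 N. It springs back when let go.
- ram_knob (a point): Centre of the flat top of the ram's black mushroom palm knob (dia 52, 28 tall), 338 mm above the table when up; it goes straight down with the ram.
- ram_foot (a point): Centre of the underside of the ram's round steel foot (dia 30), 219 mm above the table (54 above the bed) when up; it goes straight down with the ram.
- link: Loose aluminium link arm 168 mm long, 0.35 kg, lying flat on the wooden block, eye end away from the robot. Origin: on its underside at the middle of the grip; +x points along the arm to the eye. Straight bar 24 wide (y), 16 high, x -24..+58 mm. Small end boss at x=-40: dia 32, 18 high. Eye at x=+85: dia 54, 22 high, holds the bush. It balances at about x=+50.
- link_eye (a point): Centre of the underside of the link arm's eye, on the bush's axis; axes as the link arm. On the way from the block to the press stand bottles up to 200 mm high and a charger with a tape roll on it (225 mm); a black stand behind the charger is 380 mm high, the clear box right of the press's front 290 mm: carry the arm above 260 mm.
- bush (a joint): How far the brass bush has been driven into the eye, m: 0 = flange 14 mm proud of the eye, 0.014 = home, flange tight on the eye; starts at 0 to 0.003. Stiff fit: moves only under more than 6 N and stays.
- bush_top (a point): Centre of the top of the brass bush's flange (dia 34, 4 thick): 40 mm above the arm's underside when the bush joint is 0, 26 mm when home.
- oil_can: Red oil can with a thin spout, dia 70, 150 mm high, a bystander. Origin: centre of its underside.
- block: Wooden packing block 110 x 60 x 50 mm high (x, y, z), fixed to the table, on which the link arm lies at the start with its grip near the block's -x end. Origin: centre of its underside.
- grease_tub: White grease tub, dia 82, 62 mm high, a bystander. Origin: centre of its underside.

How it is judged:
On the way, in this order (a step that is already met when the one before it is completed fails the run):
1. the link arm lies flat on the bed with its eye centred under the raised ram (within 6 mm), let go, the bush still proud (horizontal distance between link_eye and press_seat below 0.006 m and z of link_eye in the frame of press_seat below 0.003 m and angle between link's own z axis and vertical below 0.06 rad and contact force between the fingers and link below 0.2 N and value of joint bush below 0.006 m and value of joint ram below 0.004 m), for 0.2 s.
2. the ram is pushed fully down (27 mm or more) and drives the bush home (12.5 mm or more) (value of joint ram above 0.027 m and value of joint bush above 0.0125 m and horizontal distance between link_eye and press_seat below 0.008 m), for 0.1 s.
At the end, for the whole second after the job is handed in: The bush is home (12.5 mm or more of its 14 mm), the ram is back up (within 3 mm), and the link arm lies flat and still on the bed, eye within 10 mm of the ram's axis (value of joint bush above 0.0125 m and value of joint ram below 0.003 m and horizontal distance between link_eye and press_seat below 0.01 m and z of link_eye in the frame of press_seat below 0.003 m and angle between link's own z axis and vertical below 0.06 rad and linear speed of link below 0.02 m/s); the robot touches nothing.
It fails at once if the gripper pushes on the bush itself (contact force between the fingers and bush above 3 N).
It fails at once if the grease tub is displaced by more than 30 mm or tipped (distance of grease_tub from where it was at the start of the episode above 0.03 m or angle between grease_tub's own z axis and vertical above 0.4 rad).
It fails at once if the oil can is displaced by more than 30 mm or tipped (distance of oil_can from where it was at the start of the episode above 0.03 m or angle between oil_can's own z axis and vertical above 0.4 rad).
It also fails if it takes over 46 s, if anything falls off the work surface, if the arm or the gripper's body presses on something with over 40 N, if the wrist force passes 120 N, or if a joint passes its speed limit or range.

## Working session

There is one attempt and no reset: what is moved stays moved. The work goes in short steps, Python scripts to look and compute and a shell command to move; the robot and the scene stay as the last step left them, time stands still between calls to the robot, and variables do not carry over. Pictures are saved under pics/ and viewed, at most 12 in all, crops included, and the job is handed in when it is done.

```bash
ls; mkdir -p pics
cat > h.py <<'E'
import numpy as np,cv2
from station import manip
from scipy.spatial.transform import Rotation as R
def grab(n):
    f=manip.grab_frame(n); np.savez(f'{n}.npz',**{k:np.asarray(v) for k,v in f.items()}); return f
def rot(o):
    o=np.asarray(o,float)
    return R.from_rotvec(o) if o.shape==(3,) else (R.from_matrix(o) if o.shape==(3,3) else R.from_quat(o))
def cloud(f):
    h,w=f['z_map'].shape; v,u=np.mgrid[:h,:w].astype(np.float64)
    K=np.array([[f['fx'],0,f['cx']],[0,f['fy'],f['cy']],[0,0,1]],float)
    p=cv2.undistortPoints(np.stack([u.ravel(),v.ravel()],1)[:,None],K,np.array([float(f['k1']),0,0,0]))[:,0]
    z=np.asarray(f['z_map']).ravel()
    P=rot(f['orientation']).apply(np.c_[p*z[:,None],z])+np.asarray(f['origin'])
    P[z==0]=np.nan
    return P.reshape(h,w,3)
E
python3 - <<'E'
from h import *
for n in('side','top'):
    f=grab(n); cv2.imwrite(f'pics/{n}0.png',f['color'][...,::-1]); print(n,f['origin'],f['orientation'],f['fx'],f['k1'])
print(manip.get_state())
E
```

```text
pics
side [ 0.3109527  -0.7738841   0.81335563] [-2.12415205  0.22286084 -0.13067292] 512.1759274009775 -0.074078861261932
top [0.27442116 0.1481553  1.43681114] [-2.1399562   2.10247644 -0.20340584] 574.6924170173488 0.010838203857099493
{'time_s': 0.1, 'joint_pos': array([-1.20119854,  0.68992686, -0.19452641,  1.56623989,  0.15731554,
        0.90251715, -0.21512475]), 'joint_velocities': array([ 0.0007965 , -0.00146116, -0.00184871, -0.00218098, -0.00094268,
        0.0010245 ,  0.00072002]), 'joint_efforts': array([-2.88948999e-03, -5.28504610e+01, -1.27152856e+00, -1.53839672e+01,
       -5.25808800e-02,  2.00924696e-03,  4.31330875e-05]), 'tcp_pos': array([0.20583189, 0.58963725, 0.30197366]), 'eef_rot': array([-5.24867117e-01, -3.09728118e+00,  2.65619180e-03]), 'wrist_force': array([-0.43696789, -0.54735284,  0.37451277]), 'moment': array([ 0.0178207 ,  0.02408068, -0.0227948 ]), 'grasp_force': 0.0, 'finger_gap': 0.08825125087068474}
```

View pics/top0.png

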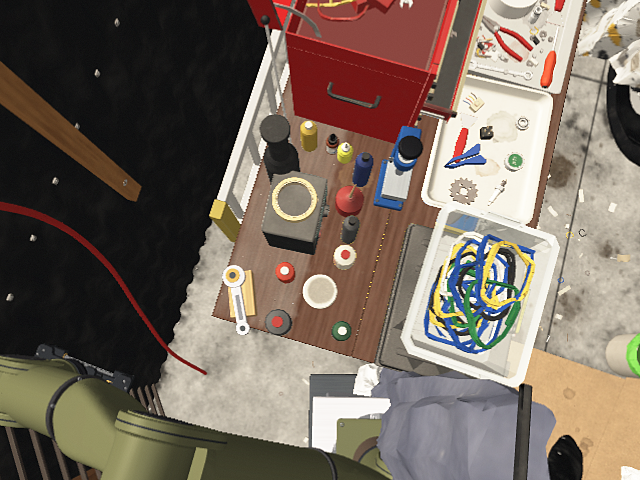

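View pics/side0.png

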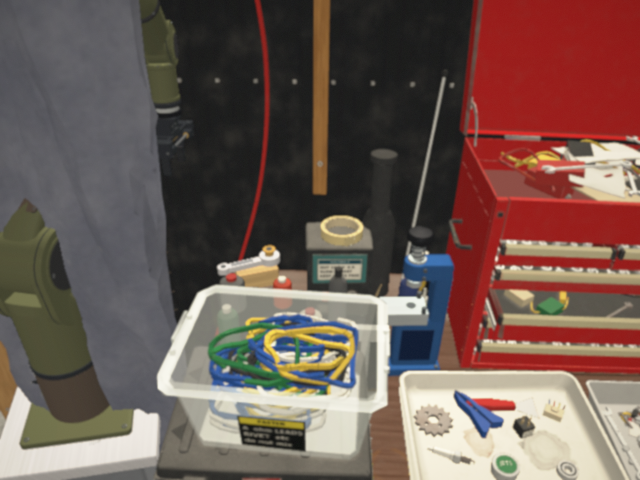

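The top view shows the link with its eye at (233,275) and small boss at (242,328), lying on the block. The press knob is at (410,147), its bed near (397,187), the oil can at (349,200), the tub at (320,291) and the charger with the tape roll at (295,200). In the side view, the link eye is at (268,254), the press knob at (420,240) and the bed at (405,305). Next I'll measure these points.

Run:
```python
from h import *
d={n:dict(np.load(n+'.npz')) for n in('top','side')}
C={n:cloud(d[n]) for n in d}
np.set_printoptions(precision=4,suppress=True)
t=C['top'];s=C['side']
for n,u,v in(('tableA',300,290),('bush',233,275),('bar',238,300),('boss',242,328),('knob',410,147),('bed',397,187),('tub',320,291),('can',349,200),('tape',280,200),('stand',275,125),('block',250,295),('boxrim',440,212)): print(n,t[v,u])
for n,u,v in(('bush',270,250),('knob',420,235),('bed',405,305)): print('S',n,s[v,u])
def reg(c,x0,x1,y0,y1,z0,z1):
    m=(c[...,0]>x0)&(c[...,0]<x1)&(c[...,1]>y0)&(c[...,1]<y1)&(c[...,2]>z0)&(c[...,2]<z1); return m
def circ(P):
    (x,y),r=cv2.minEnclosingCircle(P[:,:2].astype(np.float32)); return np.array([x,y,r]),P[:,2].mean(),len(P)
for n,c in C.items():
    for nm,(u,v) in dict(bush=(233,275),boss=(242,328),knob=(410,147)).items():
        p=t[v,u]; m=reg(c,p[0]-.035,p[0]+.035,p[1]-.035,p[1]+.035,p[2]-.006,p[2]+.006)
        if m.sum()>5: print(n,nm,*circ(c[m]),c[m].mean(0))
    p=t[187,397]; m=reg(c,p[0]-.12,p[0]+.12,p[1]-.12,p[1]+.12,.158,.172)
    m=cv2.morphologyEx(m.astype(np.uint8),cv2.MORPH_OPEN,np.ones((3,3)))>0
    if m.sum()>5: r=cv2.minAreaRect(c[m][:,:2].astype(np.float32)); print(n,'bed',m.sum(),r,cv2.boxPoints(r).tolist(),c[m][:,2].mean())
    m=reg(c,*(t[300,238][[0,0]]+[-.12,.12]),*(t[300,238][[1,1]]+[-.06,.06]),.0605,.0715)
    if m.sum()>5: r=cv2.minAreaRect(c[m][:,:2].astype(np.float32)); print(n,'bar',m.sum(),r,c[m].mean(0))
```

```text
tableA [ 0.405   0.1975 -0.0007]
bush [0.429  0.3525 0.0919]
bar [0.3724 0.3414 0.0689]
boss [0.3072 0.3289 0.0699]
knob [ 0.6649 -0.0279  0.3369]
bed [ 0.6296 -0.0246  0.1641]
tub [0.3973 0.1475 0.0668]
can [0.6172 0.0811 0.0843]
tape [0.5863 0.2401 0.1953]
stand [0.6903 0.2408 0.3784]
block [0.3866 0.3163 0.0452]
boxrim [ 0.5512 -0.1024  0.2554]
S bush [0.4329 0.3475 0.0899]
S knob [ 0.6626 -0.0421  0.338 ]
S bed [ 0.6575 -0.0272  0.1657]
top bush [0.4294 0.356  0.0168] 0.09000347193642812 138 [0.4296 0.3559 0.09  ]
top boss [0.3183 0.3338 0.0269] 0.06794247098752083 205 [0.3156 0.3312 0.0679]
top knob [ 0.6666 -0.0287  0.0264] 0.3361077364562237 460 [ 0.6657 -0.0285  0.3361]
top bed 899 ((0.6085870265960693, 0.016995888203382492), (0.12880480289459229, 0.18308044970035553), 80.98735809326172) [[0.5080881714820862, -0.03227139264345169], [0.6889082789421082, -0.06095138192176819], [0.7090858817100525, 0.06626316905021667], [0.5282657742500305, 0.09494315832853317]] 0.16463834166480773
top bar 590 ((0.37549883127212524, 0.33904382586479187), (0.16628189384937286, 0.053506553173065186), 17.7530574798584) [0.3628 0.3413 0.0667]
side bush [0.4314 0.3548 0.0198] 0.09084541262694885 82 [0.4306 0.3528 0.0908]
side boss [0.3187 0.3286 0.027 ] 0.0682827103146907 138 [0.3159 0.327  0.0683]
side knob [ 0.6668 -0.0313  0.025 ] 0.33704961751285295 333 [ 0.6655 -0.0359  0.337 ]
side bed 1091 ((0.6280776262283325, -0.02680155634880066), (0.2020721286535263, 0.23198388516902924), 1.0593594312667847) [[0.5249143242835999, 0.08730258047580719], [0.5292033553123474, -0.14464165270328522], [0.7312409281730652, -0.1409056931734085], [0.7269518971443176, 0.0910385400056839]] 0.16530098198085533
side bar 407 ((0.37444478273391724, 0.3388296961784363), (0.16666865348815918, 0.041025977581739426), 7.072227954864502) [0.3616 0.3327 0.067 ]
```

Run:
```python
from h import *
a=cv2.imread('pics/top0.png');b=cv2.imread('pics/side0.png')
p=cv2.resize(a[240:350,200:300],None,fx=4,fy=4,interpolation=2)
q=cv2.resize(a[115:225,360:460],None,fx=4,fy=4,interpolation=2)
cv2.imwrite('pics/c1.png',np.hstack([p,q]))
```

```text
(no output)
```

View pics/c1.png

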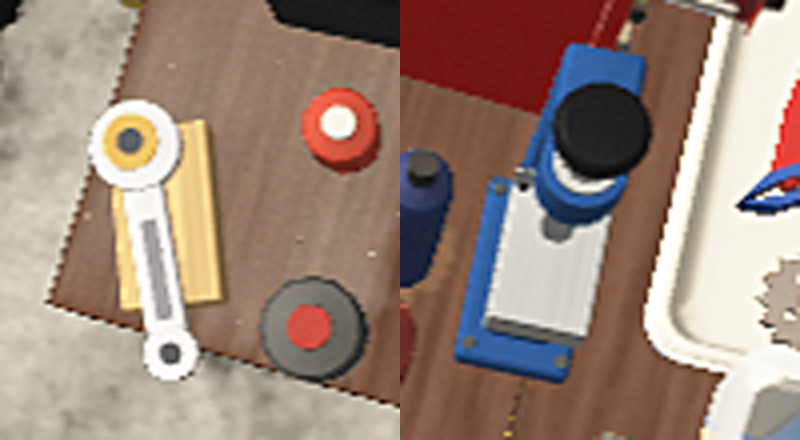

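The crop shows the link eye and bush sharply on the left, and on the right the bed opening down-left towards the robot, with the knob at about (410,147). Next I'll work out yaws and refine the centres.

Run:
```python
from h import *
np.set_printoptions(precision=4,suppress=True)
d={n:dict(np.load(n+'.npz')) for n in('top','side')}
def comp(mask,seed):
    n,l=cv2.connectedComponents(mask.astype(np.uint8),connectivity=4); return l==l[seed[1],seed[0]]
for n,seedbed,seedbar,seedknob in(('top',(397,187),(238,318),(410,147)),('side',(405,305),None,(420,235))):
    c=cloud(d[n]); col=d[n]['color'].astype(int); z=c[...,2]
    grey=(col.max(2)-col.min(2)<30)&(col.max(2)>120)
    m=comp(grey&(abs(z-.165)<.006),seedbed); P=c[m][:,:2].astype(np.float32)
    r=cv2.minAreaRect(P); print(n,'bed',m.sum(),r); print(np.array(cv2.boxPoints(r)))
    m=comp((abs(z-.338)<.008),seedknob); P=c[m][:,:2].astype(np.float32);print('knob',cv2.minEnclosingCircle(P),cv2.fitEllipse(cv2.convexHull(P)))
    near=(abs(c[...,0]-.37)<.12)&(abs(c[...,1]-.34)<.06)
    lm=grey&near&(z>.05)&(z<.08); P=c[lm]
    eye=np.array([.4296,.3555])
    e=P[P[:,2]>.0695]; e=e[np.linalg.norm(e[:,:2]-eye,axis=1)<.035][:,:2].astype(np.float32)
    print('eye',len(e),cv2.minEnclosingCircle(e),cv2.fitEllipse(cv2.convexHull(e)))
    b=P[P[:,0]<.328][:,:2].astype(np.float32)
    print('boss',len(b),cv2.minEnclosingCircle(b))
    g=P[(P[:,0]>.335)&(P[:,0]<.395)]; q=cv2.fitLine(g[:,:2].astype(np.float32),cv2.DIST_L2,0,.01,.01).ravel()
    print('bar',len(g),q,np.degrees(np.arctan2(q[1],q[0])),g[:,2].mean())
    m=near&(z>.04)&(z<.054)&~grey; print('block',cv2.minAreaRect(c[m][:,:2].astype(np.float32)))
    # foot blue
    blue=(col[...,2]>col[...,0]+60)&(abs(c[...,0]-.65)<.15)&(abs(c[...,1]+.03)<.1)
    for z0,z1 in((.0,.03),(.23,.29)):
        mm=blue&(z>z0)&(z<z1)
        if mm.sum()>20: print('blue',z0,mm.sum(),cv2.minAreaRect(c[mm][:,:2].astype(np.float32)))
```

```text
top bed 692 ((0.6461541652679443, -0.023751523345708847), (0.057975731790065765, 0.07944570481777191), 78.5233383178711)
[[ 0.6015 -0.0443]
 [ 0.6793 -0.0601]
 [ 0.6909 -0.0032]
 [ 0.613   0.0126]]
knob ((0.6660329103469849, -0.028750434517860413), 0.02652616798877716) ((0.6667096614837646, -0.029000259935855865), (0.04944339394569397, 0.05178292095661163), 4.744598865509033)
eye 184 ((0.42674463987350464, 0.3555213212966919), 0.0288398377597332) ((0.42801859974861145, 0.35541972517967224), (0.05143158510327339, 0.05651054531335831), 112.1318588256836)
boss 155 ((0.31070083379745483, 0.3317863345146179), 0.01956118457019329)
bar 271 [0.9688 0.248  0.3647 0.3413] 14.360542 0.06575503964372251
block ((0.3697848916053772, 0.336758017539978), (0.15051501989364624, 0.06052057817578316), 7.742154121398926)
blue 0.0 394 ((0.6772381067276001, -0.029338542371988297), (0.0713760256767273, 0.12144347280263901), 79.52455139160156)
blue 0.23 345 ((0.6884740591049194, -0.0330035537481308), (0.04677051305770874, 0.09061475098133087), 76.75473022460938)
side bed 768 ((0.6537847518920898, -0.02841661
[... 306 characters left out ...]
203804), 15.89362621307373)
eye 128 ((0.427958220243454, 0.35246986150741577), 0.02978130802512169) ((0.42878568172454834, 0.3511327803134918), (0.05266077443957329, 0.05773558467626572), 85.94786071777344)
boss 148 ((0.3116619884967804, 0.32713860273361206), 0.02086242474615574)
bar 198 [0.9658 0.2591 0.3646 0.3347] 15.017485 0.06533210629065253
block ((0.3885848820209503, 0.32090210914611816), (0.1383472979068756, 0.0343170166015625), 6.967377185821533)
blue 0.0 401 ((0.6810594797134399, -0.0575050450861454), (0.03228475898504257, 0.10470757633447647), 76.21692657470703)
blue 0.23 942 ((0.6882562637329102, -0.03645225986838341), (0.04702707380056381, 0.0879775658249855), 79.94542694091797)
```

Run:
```python
from h import *
np.set_printoptions(precision=3,suppress=True)
d={n:dict(np.load(n+'.npz')) for n in('top','side')}
def ray(f,u,v,z):
    K=np.array([[f['fx'],0,f['cx']],[0,f['fy'],f['cy']],[0,0,1]],float)
    p=cv2.undistortPoints(np.array([[[u,v]]],float),K,np.array([float(f['k1']),0,0,0]))[0,0]
    r=rot(f['orientation']).apply([*p,1]); o=f['origin']; return o+r*(z-o[2])/r[2]
for n,L in(('top',[(443,208),(558,238),(525,383),(410,345)]),('side',[(198,288),(386,296),(385,400),(160,382)])):
    for q in L: print(n,q,ray(d[n],*q,.29))
c=cloud(d['top'])
for nm,(u0,u1,v0,v1),zz in(('charger',(255,332,170,255),(.1,.24)),('toolbox',(285,450,0,140),(.2,.6)),('stand',(258,300,110,175),(.25,.45))):
    P=c[v0:v1,u0:u1].reshape(-1,3);P=P[(P[:,2]>zz[0])&(P[:,2]<zz[1])]; print(nm,np.percentile(P,[1,99],axis=0))
```

```text
top (443, 208) [ 0.552 -0.101  0.29 ]
top (558, 238) [ 0.493 -0.333  0.29 ]
top (525, 383) [ 0.207 -0.251  0.29 ]
top (410, 345) [ 0.275 -0.03   0.29 ]
side (198, 288) [ 0.263 -0.056  0.29 ]
side (386, 296) [ 0.568 -0.142  0.29 ]
side (385, 400) [ 0.496 -0.351  0.29 ]
side (160, 382) [ 0.208 -0.26   0.29 ]
charger [[0.495 0.142 0.11 ]
 [0.653 0.276 0.228]]
toolbox [[ 0.71  -0.105  0.205]
 [ 0.984  0.221  0.448]]
stand [[0.655 0.215 0.254]
 [0.711 0.269 0.384]]
```

```bash
cat >> h.py <<'E'
def go(x,y,z,yaw=None):
    s=manip.get_state(); M=R.from_rotvec(s['eef_rot']); X=M.apply([1,0,0]); cy=np.degrees(np.arctan2(X[1],X[0]))
    d=M.inv().apply(np.array([x,y,z])-s['tcp_pos'])
    print('t',s['time_s'],'tcp',s['tcp_pos'].round(4),'yaw',cy.round(2),'tilt',np.degrees(np.arccos(-M.as_matrix()[2,2])).round(2),'gap',s['finger_gap'].round(4),'F',s['wrist_force'].round(1))
    print('shift now',d.round(4))
    if yaw is not None:
        sp=-((yaw-cy+180)%360-180); M2=M*R.from_euler('z',sp,degrees=True)
        print('spin',sp.round(2),'shift after spin',M2.inv().apply(np.array([x,y,z])-s['tcp_pos']).round(4))
E
python3 -c "
from h import *
go(.3507,.336,.18,193)"
```

```text
Traceback (most recent call last):
  File "h.py", line 20, in go
    print('t',s['time_s'],'tcp',s['tcp_pos'].round(4),'yaw',cy.round(2),'tilt',np.degrees(np.arccos(-M.as_matrix()[2,2])).round(2),'gap',s['finger_gap'].round(4),'F',s['wrist_force'].round(1))
                                                                                                                                         ^^^^^^^^^^^^^^^^^^^^^
AttributeError: 'float' object has no attribute 'round'
```

```bash
sed -i "s/s\['finger_gap'\].round(4)/round(s['finger_gap'],4),'grip',s['grasp_force']/" h.py
python3 -c "
from h import *
go(.3507,.336,.18,193)"
```

```text
t 0.1 tcp [0.2058 0.5896 0.302 ] yaw 160.76 tilt 0.1 gap 0.0883 grip 0.0 F [-0.4 -0.5  0.4]
shift now [-0.2203 -0.1915  0.1223]
spin -32.24 shift after spin [-0.0842 -0.2795  0.1223]
```

```bash
python3 -m inch '[[-0.0367,-0.0319,0.0204,0,1],[-0.0367,-0.0319,0.0204,0,1],[-0.0367,-0.0319,0.0204,0,1],[-0.0367,-0.0319,0.0204,0,1],[-0.0367,-0.0319,0.0204,0,1],[-0.0367,-0.0319,0.0204,-8,1],[0,0,0,-8,1],[0,0,0,-8,1],[0,0,0,-8.2,1],[0,0,0,0,1]]' 40
python3 -c "
from h import *
go(.3507,.336,.117,193)
f=grab('top'); cv2.imwrite('pics/t1.png',cv2.resize(f['color'][200:380,170:350,::-1],None,fx=3,fy=3))"
```

```text
time_s: 1.35
tcp_pos: [0.3508, 0.3367, 0.1801]
eef_rot: [0.352, -3.121, -0.0]
wrist_force: [-1.0, 0.9, 0.3]
finger_gap: 0.0881
grasp_force: 0.0
t 1.35 tcp [0.3508 0.3367 0.1801] yaw -167.14 tilt 0.04 gap 0.0881 grip 0.0 F [-1.   0.9  0.3]
shift now [ 0.0002 -0.0007  0.0631]
spin -0.14 shift after spin [ 0.0002 -0.0007  0.0631]
```

View pics/t1.png

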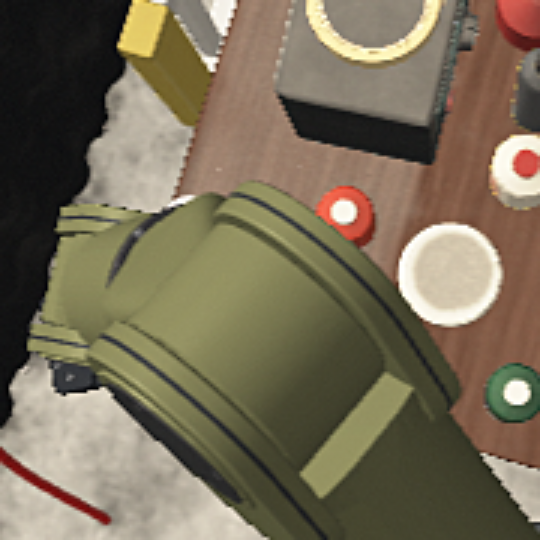

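The arm hides the link in this view. Before descending, I'll check the heights of the nearby bottles from the first cloud.

Run:
```python
from h import *
np.set_printoptions(precision=3,suppress=True)
f=dict(np.load('top.npz')); f['color']=cv2.imread('pics/top0.png')
s=cloud(dict(np.load('side.npz')))
for c in(s,):
  m=(abs(c[...,0]-.37)<.12)&(abs(c[...,1]-.24)<.045)&(c[...,2]>.05)
  P=c[m]; print(len(P)); 
  import collections
  k=collections.defaultdict(float)
  for p in P: q=(round(p[0]/.02)*.02,round(p[1]/.02)*.02); k[q]=max(k[q],p[2])
  for q in sorted(k): print(np.array(q),round(k[q],3))
```

```text
463
[0.3  0.22] 0.085
[0.3  0.24] 0.086
[0.3  0.26] 0.086
[0.32 0.22] 0.085
[0.32 0.24] 0.098
[0.32 0.26] 0.097
[0.34 0.22] 0.085
[0.34 0.24] 0.097
[0.34 0.26] 0.097
[0.36 0.22] 0.078
[0.36 0.24] 0.082
[0.36 0.26] 0.08
[0.42 0.22] 0.072
[0.42 0.24] 0.071
[0.44 0.2 ] 0.072
[0.44 0.22] 0.083
[0.44 0.24] 0.084
[0.44 0.26] 0.065
[0.46 0.22] 0.083
[0.46 0.24] 0.083
```

```bash
python3 -m inch '[[0,-0.0007,0.022,0,1],[0,0,0.022,0,1],[0,0,0.019,0,1],[0,0,0,0,1],[0,0,0,0,-1],[0,0,0,0,-1],[0,0,0,0,-1],[0,0,0,0,-1],[0,0,0,0,-1],[0,0,0,0,-1]]' 50
python3 -c "
from h import *
go(.3507,.336,.117,193)"
```

```text
time_s: 2.65
tcp_pos: [0.3509, 0.3362, 0.1173]
eef_rot: [-0.355, 3.122, 0.0]
wrist_force: [0.3, -0.1, -0.7]
finger_gap: 0.0303
grasp_force: 0.0
t 2.65 tcp [0.3509 0.3362 0.1173] yaw -167.04 tilt 0.0 gap 0.0303 grip 0.0 F [ 0.3 -0.1 -0.7]
shift now [ 0.0003 -0.0001  0.0003]
spin -0.04 shift after spin [ 0.0003 -0.0001  0.0003]
```

Still closing, so I'll let it finish and then lift.

```bash
python3 -m inch '[[0,0,0,0,-1],[0,0,0,0,-1],[0,0,0,0,-1],[0,0,0,0,-1]]' 60; python3 -m inch '[[0,0,-0.01,0,-1],[0,0,-0.02,0,-1],[0,0,-0.04,0,-1],[0,0,-0.05,0,-1],[0,0,-0.05,0,-1],[0,0,-0.04,0,-1],[0,0,0,0,-1]]'
python3 -c "
from h import *
go(.3507,.336,.33,193)
f=grab('side'); cv2.imwrite('pics/s1.png',cv2.resize(f['color'][120:320,140:400,::-1],None,fx=3,fy=3,interpolation=2))"
```

```text
time_s: 3.15
tcp_pos: [0.3509, 0.3363, 0.1173]
eef_rot: [-0.355, 3.121, 0.0]
wrist_force: [0.1, 0.5, -0.4]
finger_gap: 0.0232
grasp_force: 60.0
time_s: 4.03
tcp_pos: [0.3514, 0.3367, 0.3301]
eef_rot: [-0.353, 3.117, 0.005]
wrist_force: [-0.3, 0.8, -3.6]
finger_gap: 0.0232
grasp_force: 60.0
t 4.025 tcp [0.3514 0.3367 0.3301] yaw -167.08 tilt 0.32 gap 0.0232 grip 59.996691942214966 F [-0.3  0.8 -3.6]
shift now [ 0.0009 -0.0005  0.0001]
spin -0.08 shift after spin [ 0.0009 -0.0005  0.0001]
```

View pics/s1.png

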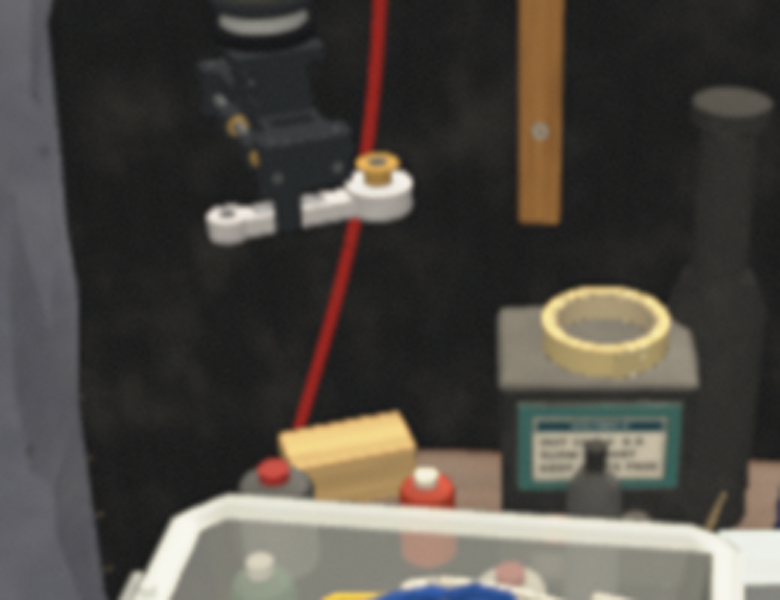

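The link is gripped level, with the bush at (378,165) in the crop and clear of the bottles. I'll measure the eye relative to the TCP and then the carry.

```bash
cat >> h.py <<'E'
def eye(n,f=None):
    f=f or grab(n); c=cloud(f); s=manip.get_state(); M=R.from_rotvec(s['eef_rot']); zb=s['tcp_pos'][2]-.067
    p0=s['tcp_pos']+M.apply([-.08,0,0]); near=np.linalg.norm(c[...,:2]-p0[:2],axis=2)<.045
    col=np.asarray(f['color']).astype(int)
    m=near&(abs(c[...,2]-zb-.040)<.006); P=c[m]
    br=m&(col[...,0]-col[...,2]>40); Q=c[br]
    for nm,W in(('all',P),('brass',Q)):
        if len(W)>8:
            (x,y),r=cv2.minEnclosingCircle(W[:,:2].astype(np.float32)); e=np.array([x,y,s['tcp_pos'][2]])
            print(n,nm,len(W),'xy',np.round([x,y],4),'r',round(r,4),'z',W[:,2].mean().round(4),'in tool',M.inv().apply(e-s['tcp_pos']).round(4))
E
python3 - <<'E'
from h import *
f=dict(np.load('side.npz')); eye('side',f)
eye('top')
p=np.array([.667,-.030])-.07*np.array([np.cos(-12/57.3),np.sin(-12/57.3)])-.08*np.array([np.cos(-35/57.3),np.sin(-35/57.3)])
print(p); go(*p,.345,145)
E
```

```text
side all 86 xy [0.4342 0.3523] r 0.0187 z 0.3026 in tool [-0.0849 -0.0024  0.0001]
side brass 83 xy [0.4342 0.3523] r 0.0187 z 0.3025 in tool [-0.0849 -0.0024  0.0001]
top all 157 xy [0.4298 0.3556] r 0.0172 z 0.2996 in tool [-0.0817  0.0023 -0.0001]
top brass 115 xy [0.4297 0.3556] r 0.0172 z 0.2992 in tool [-0.0817  0.0023 -0.0001]
[0.53299522 0.03043593]
t 4.125 tcp [0.3506 0.3351 0.3269] yaw -167.06 tilt 0.09 gap 0.0235 grip 59.996697306632996 F [-0.6  0.4 -3.1]
shift now [-0.1095 -0.3378 -0.0177]
spin 47.94 shift after spin [-0.3241 -0.145  -0.0177]
```

```bash
python3 -m inch '[[-0.0156,-0.0483,-0.009,0,-1],[-0.0156,-0.0483,-0.009,0,-1],[-0.0156,-0.0483,0,0,-1],[-0.0156,-0.0483,0,0,-1],[-0.0156,-0.0483,0,0,-1],[-0.0156,-0.0483,0,0,-1],[-0.0156,-0.0483,0,9.6,-1],[0,0,0,9.6,-1],[0,0,0,9.6,-1],[0,0,0,9.6,-1]]' && python3 -m inch '[[0,0,0,9.6,-1],[0,0,0,0,-1],[0,0,0,0,-1]]'
python3 - <<'E'
from h import *
go(.533,.0304,.25,145); eye('top'); eye('side')
f=dict(np.load('top.npz')); cv2.imwrite('pics/t2.png',cv2.resize(f['color'][90:290,260:500,::-1],None,fx=3,fy=3,interpolation=2))
E
```

```text
time_s: 5.38
tcp_pos: [0.5319, 0.0306, 0.3429]
eef_rot: [-0.699, -3.058, 0.003]
wrist_force: [-0.4, 0.6, -4.2]
finger_gap: 0.023
grasp_force: 60.0
time_s: 5.75
tcp_pos: [0.5326, 0.0312, 0.3442]
eef_rot: [-0.94, -2.995, 0.002]
wrist_force: [-0.9, -0.5, -4.3]
finger_gap: 0.0231
grasp_force: 60.0
t 5.75 tcp [0.5326 0.0312 0.3442] yaw 145.14 tilt 0.14 gap 0.0231 grip 59.99667406082153 F [-0.9 -0.5 -4.3]
shift now [-0.0009 -0.0002  0.0942]
spin 0.14 shift after spin [-0.0009 -0.0002  0.0942]
side all 159 xy [ 0.6008 -0.018 ] r 0.018 z 0.3167 in tool [-0.0838 -0.0014 -0.0001]
side brass 145 xy [ 0.6008 -0.018 ] r 0.018 z 0.3166 in tool [-0.0838 -0.0014 -0.0001]
```

View pics/t2.png

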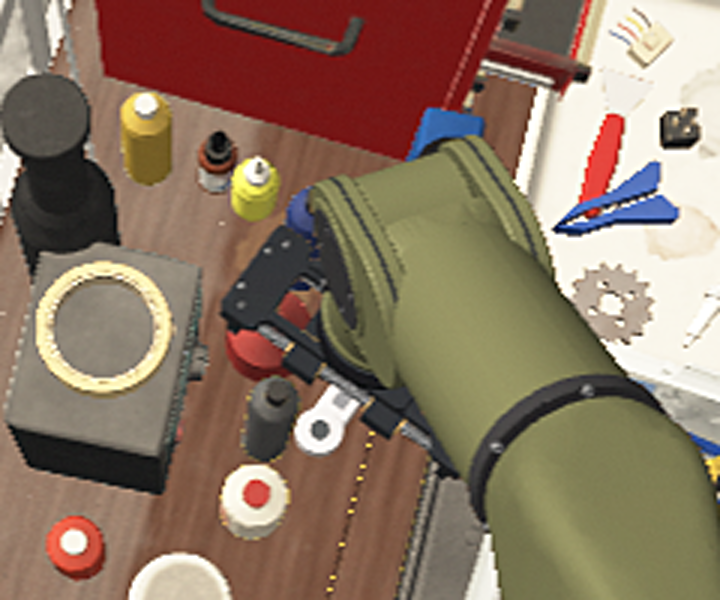

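The top view shows the forearm over the press, with only the link's small boss visible at (320,430). I'll check the side view for clearance between the wrist and the knob.

Run:
```python
from h import *
f=dict(np.load('side.npz')); cv2.imwrite('pics/s2.png',cv2.resize(f['color'][100:380,260:500,::-1],None,fx=2,fy=2,interpolation=2))
c=cloud(f)
# robot points near: horizontal distance toward the press axis, by height
t=manip.get_state()['tcp_pos']; a=np.array([.6665,-.03]); u=(a-t[:2]); 
h=np.array([np.cos(-12/57.3),np.sin(-12/57.3)])
P=c.reshape(-1,3); P=P[np.linalg.norm(P[:,:2]-t[:2],axis=1)<.25]
rel=P[:,:2]-(a-.07*h)  # coords after forward 70mm, rel to press axis
x=rel@h; y=rel@np.array([-h[1],h[0]])
for z in np.arange(.34,.75,.03):
    m=(P[:,2]>z)&(P[:,2]<z+.03)&(abs(y)<.035)&(x>-.2)&(x<.12)
    if m.sum(): print('z over tcp',round(z-t[2],3),'max x (press frame after advance)',x[m].max().round(3),m.sum())
```

```text
z over tcp -0.005 max x (press frame after advance) 0.077 196
z over tcp 0.025 max x (press frame after advance) -0.048 565
z over tcp 0.055 max x (press frame after advance) -0.038 444
z over tcp 0.085 max x (press frame after advance) -0.036 767
z over tcp 0.115 max x (press frame after advance) -0.036 694
z over tcp 0.145 max x (press frame after advance) -0.038 714
z over tcp 0.175 max x (press frame after advance) -0.037 763
z over tcp 0.205 max x (press frame after advance) -0.026 778
z over tcp 0.235 max x (press frame after advance) -0.016 1064
z over tcp 0.265 max x (press frame after advance) -0.016 1417
z over tcp 0.295 max x (press frame after advance) -0.03 932
z over tcp 0.325 max x (press frame after advance) -0.066 384
z over tcp 0.355 max x (press frame after advance) -0.108 132
```

View pics/s2.png

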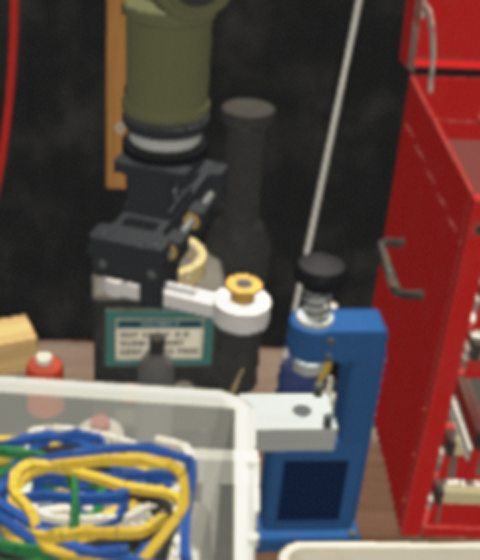

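The side view shows the eye with bush at (243,290) in front of the press and the knob at (320,270). Advancing leaves about 10 mm between wrist and knob. Lowering now.

```bash
python3 -m inch '[[-0.0009,0,0.03,0,-1],[0,0,0.03,0,-1],[0,0,0.03,0,-1],[0,0,0.015,0,-1],[0,0,0.0035,0,-1],[0,0,0,0,-1]]'
python3 - <<'E'
from h import *
eye('side')
p=np.array([.6666,-.030])-.083*np.array([np.cos(-35/57.3),np.sin(-35/57.3)])
go(*p,.2345,145)
E
```

```text
time_s: 6.6
tcp_pos: [0.5344, 0.0308, 0.2374]
eef_rot: [0.945, 2.995, 0.001]
wrist_force: [-0.4, -0.6, -2.1]
finger_gap: 0.0229
grasp_force: 60.0
side all 164 xy [ 0.6022 -0.0169] r 0.0193 z 0.2097 in tool [-0.0828 -0.0002  0.0001]
side brass 150 xy [ 0.6022 -0.0169] r 0.0193 z 0.2097 in tool [-0.0828 -0.0002  0.0001]
t 6.65 tcp [0.5346 0.0308 0.2377] yaw 144.97 tilt 0.11 gap 0.0234 grip 59.99681353569031 F [ 0.4  0.  -2.7]
shift now [-0.06    0.026   0.0033]
spin -0.03 shift after spin [-0.06    0.0259  0.0033]
```

```bash
python3 -m inch '[[-0.01,0.0043,0,0,-1],[-0.01,0.0043,0,0,-1],[-0.01,0.0043,0,0,-1],[-0.01,0.0043,0.001,0,-1],[-0.008,0.0035,0.001,0,-1],[0,0,0,0,-1]]'
python3 - <<'E'
from h import *
p=np.array([.6666,-.030])-.083*np.array([np.cos(-35/57.3),np.sin(-35/57.3)])
go(*p,.2325,145)
E
```

```text
time_s: 7.4
tcp_pos: [0.5856, 0.0182, 0.2343]
eef_rot: [0.948, 2.995, -0.003]
wrist_force: [-0.0, -5.3, -4.6]
finger_gap: 0.0236
grasp_force: 60.0
t 7.4 tcp [0.5856 0.0182 0.2343] yaw 144.88 tilt 0.13 gap 0.0236 grip 60.01991093158722 F [-0.  -5.3 -4.6]
shift now [-0.011   0.007   0.0018]
spin -0.12 shift after spin [-0.011   0.007   0.0018]
```

```bash
python3 -m inch '[[0,0,0,0,-1],[0,0,0,0,-1]]'
python3 - <<'E'
from h import *
eye('side'); print(manip.get_state()['wrist_force'],manip.get_state()['moment'])
f=dict(np.load('side.npz')); cv2.imwrite('pics/s3.png',cv2.resize(f['color'][160:360,320:480,::-1],None,fx=3,fy=3,interpolation=2))
E
```

```text
time_s: 7.65
tcp_pos: [0.5856, 0.0182, 0.2345]
eef_rot: [0.947, 2.994, -0.003]
wrist_force: [-0.4, -5.1, -4.6]
finger_gap: 0.0233
grasp_force: 60.0
side all 154 xy [ 0.6517 -0.0303] r 0.0187 z 0.2072 in tool [-0.082  -0.0016  0.0001]
side brass 139 xy [ 0.6517 -0.0303] r 0.0187 z 0.2072 in tool [-0.082  -0.0016  0.0001]
[-0.55858039 -5.2126048  -4.69039153] [-1.1162222   0.11737669  0.22131684]
```

View pics/s3.png

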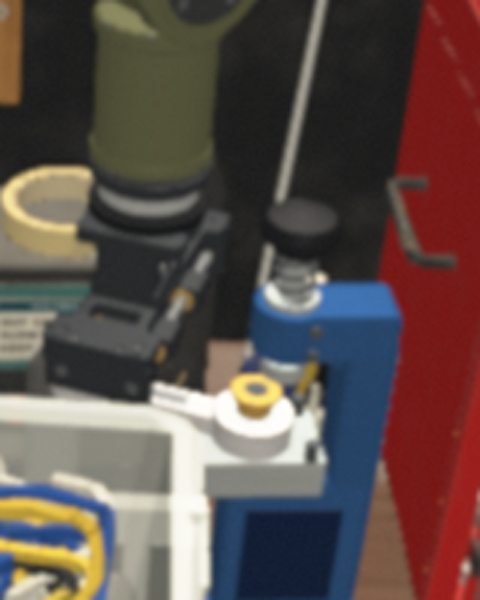

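Run:
```python
from h import *
f=manip.grab_frame('top'); o=cv2.imread('pics/top0.png')[...,::-1]
cv2.imwrite('pics/t3.png',np.vstack([cv2.resize(np.ascontiguousarray(i[130:230,320:440,::-1]),None,fx=3,fy=3,interpolation=2) for i in(o,f['color'])]))
f0=grab('top') # now
c=cloud(f0); z=c[...,2]
for nm,(u,v) in dict(blue=(363,160),can=(349,200),dark=(350,228)).items():
    P=c[v-25:v+25,u-18:u+18].reshape(-1,3); k=np.nanargmax(np.where(P[:,2]<.24,P[:,2],0)); print(nm,P[k].round(3))
s=cloud(grab('side')); m=(abs(s[...,0]-.63)<.08)&(abs(s[...,1]-.09)<.07)&(s[...,2]>.1)&(s[...,2]<.33)
import collections
k=collections.defaultdict(float); n=collections.defaultdict(int)
for p in s[m]: q=(round(p[0]/.02)*.02,round(p[1]/.02)*.02); k[q]=max(k[q],p[2]);n[q]+=1
print([(tuple(np.round(q,2)),round(k[q],3),n[q]) for q in sorted(k) if n[q]>2])
```

```text
blue [0.699 0.054 0.196]
can [0.602 0.102 0.24 ]
dark [0.547 0.078 0.203]
[((np.float64(0.56), np.float64(0.02)), np.float64(0.18), 15), ((np.float64(0.56), np.float64(0.14)), np.float64(0.202), 116), ((np.float64(0.56), np.float64(0.16)), np.float64(0.211), 80), ((np.float64(0.58), np.float64(0.14)), np.float64(0.204), 113), ((np.float64(0.58), np.float64(0.16)), np.float64(0.227), 72), ((np.float64(0.6), np.float64(0.02)), np.float64(0.247), 18), ((np.float64(0.6), np.float64(0.04)), np.float64(0.191), 5), ((np.float64(0.6), np.float64(0.16)), np.float64(0.213), 11), ((np.float64(0.62), np.float64(0.02)), np.float64(0.28), 48), ((np.float64(0.62), np.float64(0.04)), np.float64(0.28), 37), ((np.float64(0.64), np.float64(0.02)), np.float64(0.259), 8), ((np.float64(0.64), np.float64(0.04)), np.float64(0.28), 19), ((np.float64(0.64), np.float64(0.06)), np.float64(0.281), 78), ((np.float64(0.64), np.float64(0.08)), np.float64(0.279), 21), ((np.float64(0.66), np.float64(0.06)), np.float64(0.28), 89), ((np.float64(0.66), np.float64(0.08)), np.float64(0.281), 22), ((np.float64(0.68), np.float64(0.04)), np.float64(0.168), 17), ((np.float64(0.68), np.float64(0.06)), np.float64(0.169), 24), ((np.float64(0.7), np.float64(0.02)), np.float64(0.16), 9), ((np.float64(0.7), np.float64(0.04)), np.float64(0.158), 13)]
```

View pics/t3.png

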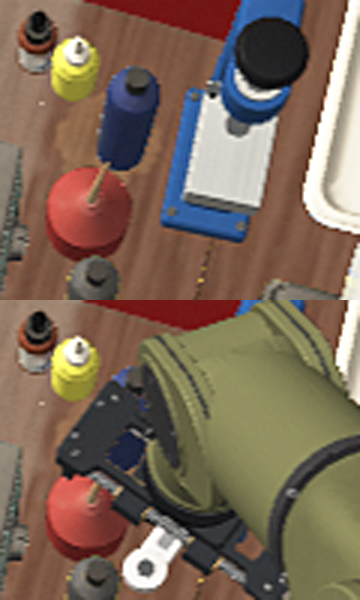

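The t3 crops (before above, now below) put the link boss at (148,568), next to the dark bottle at (93,580). That bottle reaches z≈0.20 at y≈0.078, so the boss is rubbing on it and causing the 5 N sideways force. Turning the link about the eye by about 8° will swing the boss away from it.

Run:
```python
from h import *
s=manip.get_state(); M=R.from_rotvec(s['eef_rot']); e=s['tcp_pos']+M.apply([-.083,0,0])
a=np.radians(-27.); p=e[:2]-.083*np.array([np.cos(a),np.sin(a)])
go(*p,.2335,153)
```

```text
t 7.85 tcp [0.5856 0.0182 0.2345] yaw 144.89 tilt 0.14 gap 0.0232 grip 60.01613438129425 F [-0.7 -5.  -5.3]
shift now [-0.0008 -0.0117  0.001 ]
spin -8.11 shift after spin [ 0.0008 -0.0117  0.001 ]
```

```bash
python3 -m inch '[[-0.0002,-0.003,0,-2,-1],[0,-0.003,0,-2,-1],[0,-0.003,0,-2,-1],[0.0002,-0.0027,0,-2.1,-1],[0,0,0,0,-1]]'
python3 - <<'E'
from h import *
eye('side')
a=np.radians(-27.); p=np.array([.6666,-.030])-.083*np.array([np.cos(a),np.sin(a)])
go(*p,.2325,153)
E
```

```text
time_s: 8.48
tcp_pos: [0.5788, 0.0099, 0.2348]
eef_rot: [0.731, 3.055, 0.0]
wrist_force: [0.4, 0.3, -2.7]
finger_gap: 0.0233
grasp_force: 60.0
side all 158 xy [ 0.6499 -0.0288] r 0.0186 z 0.2069 in tool [-0.081  -0.0025 -0.    ]
side brass 141 xy [ 0.6499 -0.0288] r 0.0186 z 0.2068 in tool [-0.081  -0.0025 -0.    ]
t 8.525 tcp [0.5789 0.0101 0.2349] yaw 153.05 tilt 0.02 gap 0.0237 grip 59.99670088291168 F [ 0.   0.3 -3. ]
shift now [-0.0134  0.0041  0.0024]
spin 0.05 shift after spin [-0.0134  0.0041  0.0024]
```

```bash
python3 -m inch '[[-0.005,0.0013,0,0,-1],[-0.004,0.0013,0,0,-1],[-0.003,0.0008,0,0,-1],[0,0,0,0,-1]]'
python3 -m inch '[[-0.001,0.0003,0.0005,0,-1],[-0.001,0.0003,0.0005,0,-1],[0,0,0,0,-1]]'
python3 -m inch '[[-0.001,0.0003,0,0,-1],[-0.001,0.0003,0,0,-1],[0,0,0,0,-1]]'
python3 - <<'E'
from h import *
eye('side')
go(.6666,-.03,.2325,153)
E
```

```text
time_s: 9.02
tcp_pos: [0.5914, 0.0077, 0.2347]
eef_rot: [0.732, 3.055, 0.0]
wrist_force: [-0.3, 0.5, -3.2]
finger_gap: 0.0234
grasp_force: 60.0
time_s: 9.4
tcp_pos: [0.5932, 0.0073, 0.2338]
eef_rot: [-0.732, -3.055, -0.0]
wrist_force: [-0.8, -0.6, -3.1]
finger_gap: 0.0235
grasp_force: 60.0
time_s: 9.78
tcp_pos: [0.5951, 0.0072, 0.2338]
eef_rot: [-0.731, -3.055, -0.0]
wrist_force: [-0.6, 0.7, -2.6]
finger_gap: 0.023
grasp_force: 60.0
side all 162 xy [ 0.6814 -0.0353] r 0.0297 z 0.206 in tool [-0.0962  0.0012 -0.    ]
side brass 108 xy [ 0.6684 -0.0318] r 0.0176 z 0.2057 in tool [-0.0829 -0.0016 -0.    ]
t 9.825 tcp [0.5951 0.0072 0.2338] yaw 153.08 tilt 0.02 gap 0.0233 grip 59.99645948410034 F [-0.2 -0.3 -3.6]
shift now [-0.0805 -0.0008  0.0013]
spin 0.08 shift after spin [-0.0805 -0.0007  0.0013]
```

```bash
python3 -m inch '[[-0.001,0.0003,0,0,-1],[0,0,0,0,-1]]'
python3 -m inch '[[-0.001,0.0003,0,0,-1],[0,0,0,0,-1]]'
python3 -m inch '[[-0.001,0.0003,0,0,-1],[0,0,0,0,-1]]'
```

```text
time_s: 10.07
tcp_pos: [0.5957, 0.0073, 0.2336]
eef_rot: [-0.731, -3.054, -0.0]
wrist_force: [-2.5, 1.3, -1.8]
finger_gap: 0.0231
grasp_force: 60.0
time_s: 10.32
tcp_pos: [0.5961, 0.0074, 0.2334]
eef_rot: [-0.73, -3.053, -0.0]
wrist_force: [-4.2, 2.2, -2.1]
finger_gap: 0.0234
grasp_force: 60.0
time_s: 10.58
tcp_pos: [0.5963, 0.0074, 0.2332]
eef_rot: [-0.729, -3.051, 0.0]
wrist_force: [-6.6, 3.5, -1.3]
finger_gap: 0.0234
grasp_force: 60.0
```

Both pins are touching: the reaction direction lies between the two pin normals. Lowering and letting go.

```bash
python3 -m inch '[[0.0005,0,0.001,0,-1],[0,0,0.0008,0,-1],[0,0,0,0,-0.3],[0,0,0,0,-0.1],[0,0,0,0,0],[0,0,0,0,0],[0,0,0,0,0]]'
python3 - <<'E'
from h import *
eye('side')
go(.6666,-.03,.2325,153)
f=dict(np.load('side.npz')); cv2.imwrite('pics/s4.png',cv2.resize(f['color'][200:360,320:480,::-1],None,fx=3.7,fy=3.7,interpolation=2))
E
```

```text
time_s: 11.45
tcp_pos: [0.598, 0.0066, 0.232]
eef_rot: [0.732, 3.055, 0.0]
wrist_force: [-0.1, -0.8, -0.9]
finger_gap: 0.0439
grasp_force: 0.0
side all 169 xy [ 0.682  -0.0366] r 0.0307 z 0.2052 in tool [-0.0945 -0.0004  0.    ]
side brass 107 xy [ 0.6675 -0.031 ] r 0.0174 z 0.205 in tool [-0.0791 -0.0021  0.    ]
t 11.5 tcp [0.5979 0.0067 0.232 ] yaw 153.06 tilt 0.01 gap 0.0441 grip 0.0 F [ 0.2 -0.2  0. ]
shift now [-0.0778 -0.0016 -0.0005]
spin 0.06 shift after spin [-0.0778 -0.0015 -0.0005]
```

View pics/s4.png

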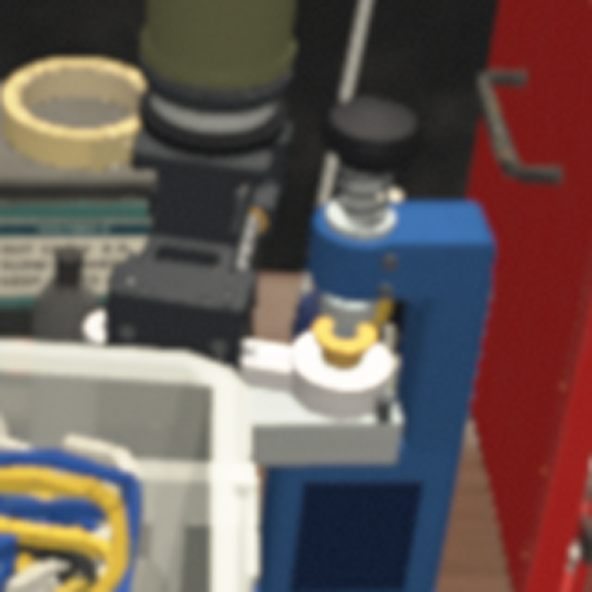

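The side view shows the eye at (345,375), the bush directly under the ram foot and the fingers open. The bush (0.6675,-0.031) is within 1 mm of the knob (0.6668,-0.0313) in the same camera. Retreating.

```bash
python3 -m inch '[[0,0,-0.01,0,0],[0,0,-0.02,0,0],[0.02,0,-0.03,0,0],[0.02,0,-0.05,0,-1],[0,0,-0.06,0,-1],[0,0,-0.05,0,-1],[0,0,0,0,-1],[0,0,0,0,-1]]' 60
python3 - <<'E'
from h import *
go(.6667,-.030,.43,168)
f=grab('side'); c=cloud(f); m=(np.linalg.norm(c[...,:2]-[.6667,-.03],axis=2)<.035)&(abs(c[...,2]-.335)<.012)
P=c[m]; print(len(P),cv2.minEnclosingCircle(P[:,:2].astype(np.float32)),P[:,2].max())
col=np.asarray(f['color']).astype(int); m=(np.linalg.norm(c[...,:2]-[.667,-.03],axis=2)<.03)&(abs(c[...,2]-.205)<.008)&(col[...,0]-col[...,2]>40)
P=c[m]; print(len(P),cv2.minEnclosingCircle(P[:,:2].astype(np.float32)),P[:,2].mean())
E
```

```text
time_s: 12.5
tcp_pos: [0.5617, 0.0246, 0.4517]
eef_rot: [-0.732, -3.055, 0.001]
wrist_force: [-0.4, -0.3, -0.9]
finger_gap: 0.0005
grasp_force: 0.0
t 12.5 tcp [0.5617 0.0246 0.4517] yaw 153.06 tilt 0.04 gap 0.0005 grip 0.0 F [-0.4 -0.3 -0.9]
shift now [-0.1184 -0.0011  0.0217]
spin -14.94 shift after spin [-0.1141 -0.0316  0.0217]
417 ((0.665928840637207, -0.031539056450128555), 0.025649257004261017) 0.3406521173084924
111 ((0.6672894954681396, -0.030960703268647194), 0.01724432222545147) 0.2049053177293982
```

```bash
python3 -m inch '[[-0.04,0,0,0,-1],[-0.04,0,0,0,-1],[-0.0384,-0.0011,0.01,0,-1],[0,0,0.012,0,-1],[0,0,0.015,0,-1],[0,0,0.006,0,-1],[0,0,0,0,-1]]'
python3 -c "
from h import *
go(.6665,-.030,.402)"
```

```text
time_s: 13.42
tcp_pos: [0.6665, -0.0293, 0.4088]
eef_rot: [-0.73, -3.055, 0.0]
wrist_force: [-0.1, -0.3, -0.6]
finger_gap: 0.001
grasp_force: 0.0
t 13.425 tcp [ 0.6665 -0.0293  0.4088] yaw 153.12 tilt 0.06 gap 0.001 grip 0.0 F [-0.1 -0.3 -0.6]
shift now [-0.0003 -0.0007  0.0068]
```

```bash
python3 -m inch '[[0,0,0.004,0,-1],[0,0,0.004,0,-1],[0,0,0.004,0,-1],[0,0,0.004,0,-1],[0,0,0.004,0,-1],[0,0,0.004,0,-1],[0,0,0.004,0,-1],[0,0,0.004,0,-1],[0,0,0,0,-1]]'
python3 -m inch '[[0,0,0.003,0,-1],[0,0,0.003,0,-1],[0,0,0,0,-1]]'
```

```text
time_s: 14.55
tcp_pos: [0.6674, -0.0297, 0.3792]
eef_rot: [0.731, 3.053, 0.001]
wrist_force: [-3.6, 0.4, 10.8]
finger_gap: 0.0005
grasp_force: 5.4
time_s: 14.92
tcp_pos: [0.6673, -0.0296, 0.3744]
eef_rot: [0.732, 3.052, 0.001]
wrist_force: [-4.9, -0.5, 15.8]
finger_gap: 0.0002
grasp_force: 8.2
```

```bash
python3 -m inch '[[0,0,0.002,0,-1],[0,0,0.002,0,-1],[0,0,0,0,-1]]'
python3 -m inch '[[0,0,0.002,0,-1],[0,0,0.001,0,-1],[0,0,0,0,-1],[0,0,0,0,-1]]'
```

```text
time_s: 15.3
tcp_pos: [0.6672, -0.0296, 0.3742]
eef_rot: [0.732, 3.049, 0.002]
wrist_force: [-11.2, -0.8, 33.2]
finger_gap: 0.0004
grasp_force: 16.4
time_s: 15.8
tcp_pos: [0.6672, -0.0296, 0.374]
eef_rot: [0.732, 3.047, 0.002]
wrist_force: [-17.7, -0.6, 45.1]
finger_gap: 0.0003
grasp_force: 22.6
```

The force rose steeply at 0.374 m, so the ram is on its end stop. Lifting off and checking.

```bash
python3 -m inch '[[0,0,-0.006,0,-1],[0,0,-0.008,0,-1],[0,0,-0.01,0,-1],[0,0,-0.015,0,-1],[0,0,-0.03,0,-1],[0.04,0,-0.03,0,-1],[0.05,0,0,0,-1],[0.05,0,0,0,-1],[0,0,0,0,-1],[0,0,0,0,-1]]'
python3 - <<'E'
from h import *
go(.6665,-.030,.402)
f=grab('side'); c=cloud(f); m=(np.linalg.norm(c[...,:2]-[.6667,-.03],axis=2)<.035)&(c[...,2]>.29)&(c[...,2]<.36)
P=c[m]; print('knob',len(P),np.percentile(P[:,2],[50,90]))
col=np.asarray(f['color']).astype(int); m=(np.linalg.norm(c[...,:2]-[.667,-.03],axis=2)<.03)&(c[...,2]>.175)&(c[...,2]<.215)&(col[...,0]-col[...,2]>40)
P=c[m]; print('bush',len(P),cv2.minEnclosingCircle(P[:,:2].astype(np.float32)),np.median(P[:,2]),P[:,2].max())
cv2.imwrite('pics/s5.png',cv2.resize(f['color'][200:360,320:480,::-1],None,fx=3.7,fy=3.7,interpolation=2))
E
```

```text
time_s: 17.05
tcp_pos: [0.5431, 0.033, 0.4632]
eef_rot: [0.733, 3.054, -0.0]
wrist_force: [-0.2, -1.0, -1.3]
finger_gap: 0.0003
grasp_force: 0.0
t 17.05 tcp [0.5431 0.033  0.4632] yaw 153.02 tilt 0.07 gap 0.0003 grip 0.0 F [-0.2 -1.  -1.3]
shift now [-0.1384 -0.0002  0.0614]
knob 565 [0.33390674 0.33906441]
bush 146 ((0.669467031955719, -0.03041469119489193), 0.01860450580716133) 0.19166994493308837 0.19509699094020683
```

View pics/s5.png

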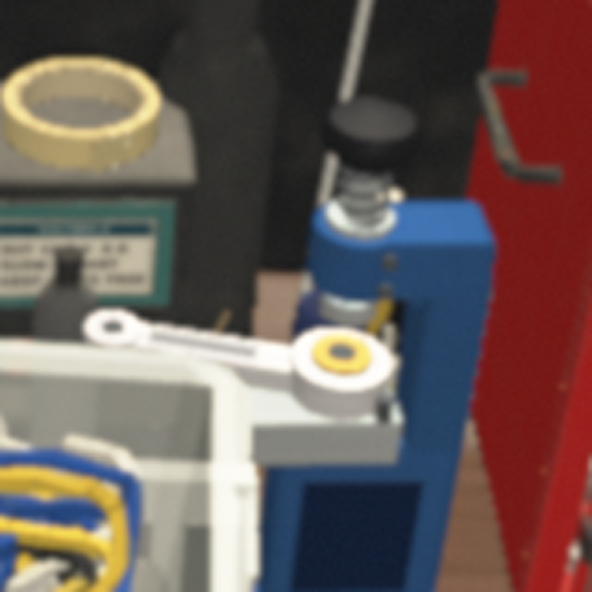

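The bush flange is seated on the eye at (343,353), with its top at z≈0.191 as expected for home. The knob is back up, the link lies flat and the arm is clear. Handing in.

```bash
python3 -c "
from station import manip
print(manip.job_done())"
```

```text
the job is handed in; nothing more can be done
None
```

The job is handed in (no verdict came back): the link arm lies flat in the press against the stop pins, the bush was driven home by the ram, the ram is back up and the robot is clear; on the way in, the arm's small end rubbed a dark bottle (about 5 N) without visibly moving it.

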